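# Fill the pine-cone jar and close it with the stopper from the back of the hook

### The job

Make up the gift jar: put all the pine cones into the open glass jar, then close it with the big dark stopper, its taper fully home in the jar's mouth and its head level on the rim. The big stopper hangs at the back of the full display hook, so move the small stoppers that hang in front of it over to the empty hook beside it, where they stay hanging. Leave the jar standing and do not push the soap or the balm tin about.

Things in the scene. Friction and masses are not known exactly. Their poses are not given: they have to be found in the camera images.
- full_hook: the full display hook. Fixed stand: post 176 mm tall, round level steel bar 8 mm thick, axis 140 mm above the table, running 272 mm from the post towards the robot, with a short upturned tip. Origin at the post's foot, -x along the bar to its free end. The big stopper hangs 68 mm from the post, the small ones 150, 195 and 240 mm from it
- spare_hook: the empty, spare display hook, about 0.2 m left or right of the full one, nearly parallel. Fixed stand: post 176 mm tall, round level steel bar 8 mm thick, axis 140 mm above the table, running 272 mm from the post towards the robot, with a short upturned tip. Origin at the post's foot, -x along the bar to its free end. 
- full_hook_tip (a point): point on the bar's axis line at the free end of the full hook, 140 mm above the table; the upturned tip rises to 14 mm above this point. Axes as its stand
- spare_hook_tip (a point): point on the bar's axis line at the free end of the spare hook, 140 mm above the table; the upturned tip rises to 14 mm above this point. Axes as its stand
- full_hook_root (a point): point on the bar's axis line at the centre of the post of the full hook, 272 mm from the tip. Axes as its stand. The stand's wooden foot, 14 mm high and 100 mm wide, reaches 125 mm forward of the post
- spare_hook_root (a point): point on the bar's axis line at the centre of the post of the spare hook, 272 mm from the tip. Axes as its stand. The stand's wooden foot, 14 mm high and 100 mm wide, reaches 125 mm forward of the post
- big_stopper: big dark wooden jar stopper hanging rearmost on the full hook, 0.18 to 0.29 kg. Round body 31 mm thick: a taper 77 mm across at the underside and 98 mm at 24.5 mm up, then a 110 mm flat head that comes to rest on the jar's rim; with a rigid upright handle on top (see its eye). Origin at the centre of the underside, z up its axis, y across the handle's two straps
- big_stopper_eye (a point): middle of the underside of the handle's grip bar, 69 mm above the stopper's underside. Handle: two flat steel straps 12 mm wide, 40 mm across their outer faces (along y), 83 mm high from the underside, joined by a 16 mm thick grip bar at 69 to 85 mm. The closed window for the hook's bar is 34 mm wide and 38 mm high. Pinch the straps across y, hook's bar between the fingers
- small_stopper_a: small cork jar stopper, shape of handle as on the big one: round body 31 mm thick, a taper 27 to 33 mm across under a head 40 mm across; height 85 mm; 0.06 kg. Two or three hang in front of the big one (None if absent). Origin at the centre of its underside, z up its axis, y across the two straps
- small_stopper_b: small light wooden jar stopper, shape of handle as on the big one: round body 31 mm thick, a taper 27 to 33 mm across under a head 40 mm across; height 85 mm; 0.06 kg. Two or three hang in front of the big one (None if absent). Origin at the centre of its underside, z up its axis, y across the two straps
- small_stopper_c: small mid-brown wooden jar stopper, shape of handle as on the big one: round body 31 mm thick, a taper 27 to 33 mm across under a head 40 mm across; height 85 mm; 0.06 kg. Two or three hang in front of the big one (None if absent). Origin at the centre of its underside, z up its axis, y across the two straps
- small_stopper_a_eye (a point): middle of the underside of that stopper's grip bar, 69 mm above its underside; rests on top of the hook's bar when hung
- small_stopper_b_eye (a point): middle of the underside of that stopper's grip bar, 69 mm above its underside; rests on top of the hook's bar when hung
- small_stopper_c_eye (a point): middle of the underside of that stopper's grip bar, 69 mm above its underside; rests on top of the hook's bar when hung
- jar: open glass jar, loose, 0.6 to 0.9 kg, 137 mm tall: straight round wall 92 mm across outside, 84 mm inside, inner floor 7 mm up; above 112 mm height the mouth flares to 113 mm across outside, about 105 mm inside at the rim, matching the big stopper's taper. Origin at the centre of its underside, z up
- jar_mouth (a point): centre of the jar's rim, 137 mm above its underside. With the big stopper seated, the stopper's underside lies about 24.5 mm below this point
- cone_a: pine cone, about 40 mm across and 52 mm tall (firm tapering core about 28 mm across), standing on the table at the start; two to four cones are present (None if absent). Origin at the centre of its base, z along its axis to the tip
- cone_b: pine cone, about 35 mm across and 44 mm tall (firm tapering core about 23 mm across), standing on the table at the start; two to four cones are present (None if absent). Origin at the centre of its base, z along its axis to the tip
- cone_c: pine cone, about 40 mm across and 52 mm tall (firm tapering core about 28 mm across), standing on the table at the start; two to four cones are present (None if absent). Origin at the centre of its base, z along its axis to the tip
- cone_d: pine cone, about 35 mm across and 44 mm tall (firm tapering core about 23 mm across), standing on the table at the start; two to four cones are present (None if absent). Origin at the centre of its base, z along its axis to the tip
- balm_tin: round pink balm tin, 67 mm across, 29 mm tall; a bystander to be left alone
- soap: wrapped bar of soap, 63 x 82 x 25 mm; a bystander to be left alone
Mind the look-alikes: they are no part of the job. Leave any pink look-alike of the cone_d alone.

How it is judged:
By the outcome, as a careful person would: the job done as asked, in the order asked, and still so for the second after the job is handed in, with the robot touching nothing.
Of small_stopper_a, small_stopper_b, small_stopper_c only 2 to 3 are there at a start; the rules pass over those that are not, and their reading is None.
Of cone_a, cone_b, cone_c, cone_d only 2 to 4 are there at a start; the rules pass over those that are not, and their reading is None.
At some moment in a run one of cone_a, cone_b, cone_c, cone_d may be knocked a few centimetres aside while the robot is not near it.
Once in a run the grip may slacken for a moment while it holds something.
It also fails if it takes over 210 s, if anything falls off the work surface, if the arm or the gripper's body presses on something with over 40 N, if the wrist force passes 120 N, or if a joint passes its speed limit or range.

### The arm

A 6-joint arm with a two-finger parallel gripper is mounted at the origin on a cart in front of the work surface, level with it; the furniture and walls round the work are solid. World frame = base frame: x ahead of the robot, y to its left, z up, the work surface at z = 0. Lengths are in m, angles in rad, forces in N, time in s.
With the tool pointing down it reaches from about 0.3 to 0.875 m from the base axis. Payload 6.4 kg.
Tool frame: the origin (TCP) lies between the finger pads; the fingertips stand ctrl.tip_extent ahead of it and the grasp point (between the pads) is the TCP (ctrl.tip_extent is the distance from the TCP to the fingertips, in m); z points along the fingers, y is the line along which they close (so a half turn about z gives the same grasp; the last joint's range is limited). The gripper opens to 85 mm and grips with 20 to 120 N. Pads are 22 mm wide; open, the fingers measure 114 mm over their backs; the gripper's body (76 mm by 85 mm) begins 54 mm behind the grasp point. The pads swing forward as they close: fully open they stand 13 mm farther back than shut.
Start: joints at [-1.399, 0.181, 1.607, -0, 1.354, -0.206], TCP at [0.212, -0.534, 0.25] pointing down, gripper open.
Joint ranges: [-2.99, 2.99], [-0.89, 2.07], [0.3, 2.58], [-1.14, 4.28], [0, 2.63], [-3.12, 3.12]. Speed limits (rad/s): [2.57, 2.57, 3.01, 3.14, 3.14, 3.14].

### API

Orientations are given as a unit quaternion [w, x, y, z].
In Python, from bench import ctrl gives the robot as it stands.
- The arm moves only by the tool send_rows, never from a script. Its arguments are lists of equal length, an entry for each row: "dr": the turn, a rotation vector about the tool's x, y, z in units of 6 degrees (1.0 is 6 degrees), a list of three; "xyz": the shift along the tool's x, y, z in cm, a list of three; "jaw": the opening in per cent of the stroke, from 0 (shut) to 100 (fully open). In form: {"dr": [[wx, wy, wz], ...], "xyz": [[dx, dy, dz], ...], "jaw": [jaw, ...]}. A call has exactly 8 rows; each row is the pose to reach, as a shift and turn from the pose commanded when the call began, along the tool's axes at that moment; what a row does not reach only later rows make up. A row lasts 1/8 s, in which the tool goes at most 62.5 mm and 10.7 degrees, less where a joint would pass 70% of its speed; a pose out of reach is approached as far as the arm can. A call with a gripper value outside its range is refused whole. The fingers move at their own pace and stop on an object; the grip force is fixed at half the most. Time passes only in rows, so rows that repeat a pose let the fingers close, or fill a call up. It gives the time, the measured TCP pose, the force, the opening and the grip force at its end, in the units of the state.
- ctrl.get_obs(): the state, without advancing time (a new reading comes with each control period).
- ctrl.camera(name): name is "side" or "top"; returns the picture (420x560x3 uint8, red, green, blue); there is no depth.
- ctrl.calibration(name): a dict with "camera_matrix" (3x3 intrinsics, pixels), "world_from_camera" (4x4, takes a point from camera to world coordinates). Camera axes: x right, y up, looking along -z (the intrinsics and any distortion apply to the point x, -y, -z); pixel columns grow to the right and rows downward; lengths in m; the calibration is good to about 2 mm. A picture is of the moment at which its call begins. calibration takes no time and is no camera call.
- ctrl.hand_in(): hands the job in; it is judged then, once.
The state is a dict: "time_s": time; "q": joint angles; "dq": joint speeds; "joint_efforts": joint torques, N m; "eef_pos": TCP position; "eef_rot": TCP orientation; "wrist_force": force on the tool from outside, world axes, zero at the start; "torque": the same for the moment, N m; "opening": opening from 0.0 (shut) to 1.0 (fully open); "grasp_force": force on a finger pad.
Only numpy, scipy, OpenCV 4.12 (cv2) and the standard library are available. Lean on these libraries where they do the work, as an engineer would, in place of code of your own. Each camera call takes 0.05 s, during which the arm holds its last target. There are 200 camera calls.

## Working session

There is one attempt and no reset: what is moved stays moved. The work goes in short steps, Python scripts to look and compute and a tool call to move; the robot and the scene stay as the last step left them, time stands still between calls to the robot, and variables do not carry over. Pictures are saved under pics/ and viewed, at most 14 in all, crops included, and the job is handed in when it is done.

Besides the shell and the picture viewer there is one more tool, called as name(argument=value, ...) on one line, values as JSON. send_rows: Moves the arm, as the interface text tells. Its arguments: {"type":"object","properties":{"dr":{"type":"array","items":{"type":"array","items":{"type":"number"}}},"xyz":{"type":"array","items":{"type":"array","items":{"type":"number"}}},"jaw":{"type":"array","items":{"type":"number"}}},"required":["dr","xyz","jaw"]}

```bash
ls; mkdir -p pics; python3 - <<'E'
from bench import ctrl
import cv2,numpy as np
for n in("side","top"):
    cv2.imwrite(f"pics/{n}0.png",ctrl.camera(n)[:,:,::-1])
    c=ctrl.calibration(n);print(n,{k:np.round(v,4).tolist() if not isinstance(v,str) else v for k,v in c.items()})
print(ctrl.get_obs(),ctrl.tip_extent)
E
```

```text
pics
side {'camera_matrix': [[500.4164, 0.0, 276.5783], [0.0, 500.4164, 202.8767], [0.0, 0.0, 1.0]], 'world_from_camera': [[0.9153, 0.1231, -0.3835, 0.0794], [-0.4025, 0.314, -0.8599, -1.2345], [0.0145, 0.9414, 0.337, 0.5745], [0.0, 0.0, 0.0, 1.0]]}
top {'camera_matrix': [[435.7856, 0.0, 282.1145], [0.0, 435.7856, 215.9007], [0.0, 0.0, 1.0]], 'world_from_camera': [[0.0227, 0.98, -0.1978, 0.3854], [-0.9996, 0.0256, 0.0123, -0.0633], [0.0171, 0.1975, 0.9802, 1.1747], [0.0, 0.0, 0.0, 1.0]]}
{'time_s': 0.1, 'q': array([-1.39932248e+00,  1.81478283e-01,  1.60787199e+00,  2.28211905e-05,
        1.35382507e+00, -2.06315615e-01]), 'dq': array([ 0.00107079, -0.0013897 , -0.001316  , -0.00036999, -0.00012125,
       -0.00041832]), 'joint_efforts': array([-1.77006518e-04, -4.45884633e+01, -3.52233517e+01, -2.37648346e-04,
        4.13359536e-03,  1.09223163e-05]), 'eef_pos': array([ 0.21203312, -0.53398752,  0.24948515]), 'eef_rot': array([-7.91029628e-04,  9.82212531e-01,  1.87770919e-01,  2.49246361e-05]), 'wrist_force': array([-0.1989245 ,  0.67358378,  0.03985196]), 'torque': array([0.03169371, 0.00502838, 0.00468351]), 'grasp_force': 0.0, 'opening': 1.0022279657692332} 0.019
```

View pics/side0.png

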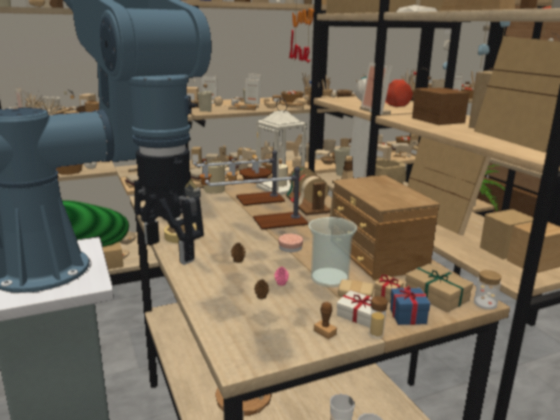

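View pics/top0.png

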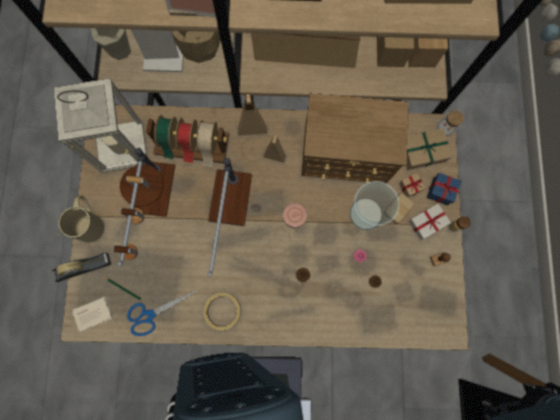

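The side view shows the jar at (332,250), cones at (238,252) and (262,289), and a pink look-alike at (281,276). In the top view the full hook's bar runs (142,160)→(122,262) and the spare's (228,165)→(211,272). The jar is at (375,205), the cones at (303,275) and (375,281).

```bash
python3 - <<'E'
import cv2,numpy as np
t=cv2.imread("pics/top0.png");s=cv2.imread("pics/side0.png")
a=cv2.resize(t[140:300,60:260],None,fx=4,fy=4,interpolation=2)[:600]
cv2.imwrite("pics/c1.png",cv2.resize(t[140:290,60:260],None,fx=4,fy=4,interpolation=2))
b=cv2.resize(t[170:300,270:470],None,fx=2.3,fy=2.3,interpolation=2)
c=cv2.resize(s[145:305,180:320],None,fx=2.3,fy=2.3,interpolation=2)
w=np.zeros((600,800,3),np.uint8);w[:b.shape[0],:b.shape[1]]=b;w[:c.shape[0],470:470+c.shape[1]]=c
d=cv2.resize(s[270:340,300:420],None,fx=2.3,fy=2.3);w[380:380+d.shape[0],:d.shape[1]]=d
cv2.imwrite("pics/c2.png",w)
E
```

```text
(no output)
```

View pics/c1.png

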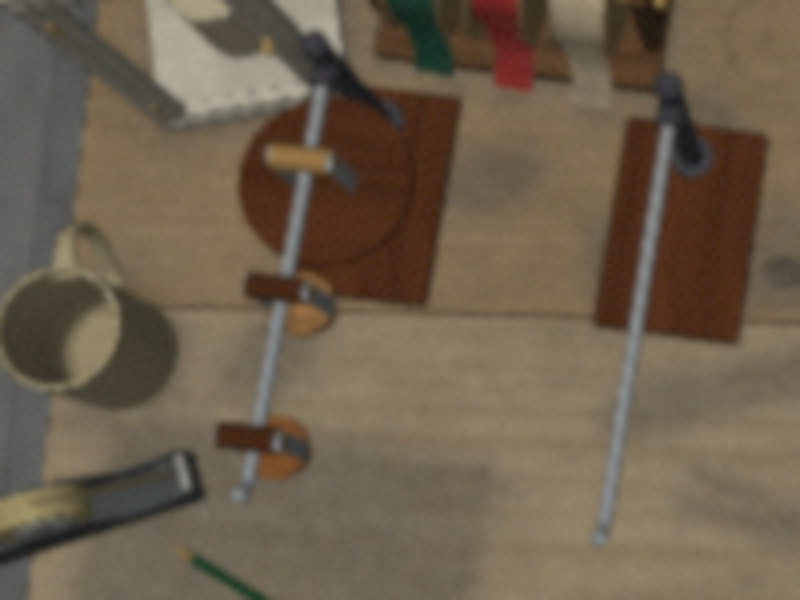

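View pics/c2.png

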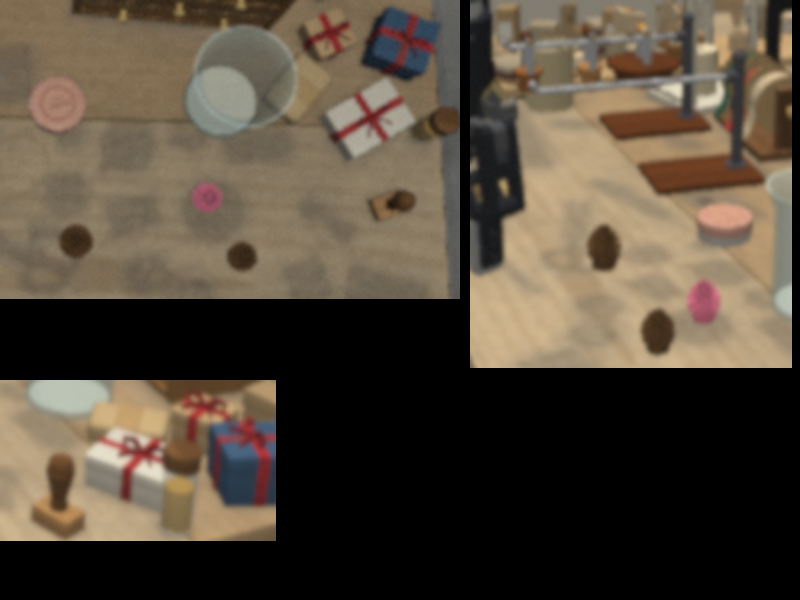

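Could be taken for a cone:
- dark brown (303,275): cone
- dark brown (375,281): cone
- pink (360,256): look-alike, leave alone
- stamp (441,259): no

So there are two cones. The full hook is the left one, with two small stoppers at (129,212) and (122,249). The big stopper is at the back, disc centre about (142,183). The soap is the tan block (408,210) right beside the jar.

```bash
cat > h.py <<'E'
from bench import ctrl
import cv2,numpy as np
from scipy.spatial.transform import Rotation as R
CAL={n:ctrl.calibration(n) for n in("side","top")}
def ray(n,px):
    c=CAL[n];T=np.array(c["world_from_camera"]);v=cv2.undistortPoints(np.array([[px]],float),np.array(c["camera_matrix"]),None)[0,0]
    d=T[:3,:3]@np.array([v[0],-v[1],-1]);return T[:3,3],d/np.linalg.norm(d)
def onz(n,px,z):
    o,d=ray(n,px);return o+d*(z-o[2])/d[2]
def tri(a,b):
    (o,d),(p,e)=ray("top",a),ray("side",b)
    s=np.linalg.lstsq(np.c_[d,-e],p-o,rcond=None)[0];u,v=o+d*s[0],p+e*s[1]
    return (u+v)/2,np.linalg.norm(u-v)
def proj(n,P):
    c=CAL[n];T=np.array(c["world_from_camera"]);q=T[:3,:3].T@(np.array(P)-T[:3,3]);q=q*[1,-1,-1]
    return (np.array(c["camera_matrix"])@q)[:2]/q[2]
def blobs(img,mask,amin=25):
    n,l,s,c=cv2.connectedComponentsWithStats(mask.astype(np.uint8));return [(c[i].round(1),s[i].tolist()) for i in range(1,n) if s[i,4]>=amin]
def state():
    o=ctrl.get_obs();p=o["eef_pos"];q=o["eef_rot"];r=R.from_quat([q[1],q[2],q[3],q[0]])
    x=r.as_matrix()[:,0];print("t %.1f"%o["time_s"],"pos",p.round(4),"yawx %.2f"%np.degrees(np.arctan2(x[1],x[0])),"tilt",np.degrees(np.arccos(-r.as_matrix()[2,2])).round(2),"open %.3f grip %.1f"%(o["opening"],o["grasp_force"]),"F",o["wrist_force"].round(1));return p,r
def go(legs,start=None):
    """legs: (x,y,z,yaw of tool x in deg); prints dr,xyz per leg, each from the previous"""
    p,r=state() if start is None else start
    for x,y,z,yaw in legs:
        t=R.from_euler("z",yaw,degrees=True)*R.from_rotvec([np.pi,0,0])
        print((x,y,z,yaw),"dr",(np.degrees((r.inv()*t).as_rotvec())/6).round(2),"xyz",(r.inv().apply(np.array([x,y,z])-p)*100).round(2))
        p,r=np.array([x,y,z]),t
E
python3 - <<'E'
from h import *
t=cv2.imread("pics/top0.png");s=cv2.imread("pics/side0.png")
for nm,tip,top in(("full",(120,263),(139,152.5)),("spare",(210,274),(227.5,160))):
    a=onz("top",tip,.15);b=onz("top",top,.176);d=(b-a)[:2];print(nm,a,b,np.hypot(*d),np.degrees(np.arctan2(d[1],d[0])))
print("jar",onz("top",(376.7,204.1),.137),onz("top",(366.1,213),.005))
print("tin",onz("top",(295,215),.029),"grip",onz("top",(134.5,179),.160),onz("top",(128.8,212),.160),onz("top",(122,249),.160))
for n,im,reg in(("top",t,(230,300,280,400)),("side",s,(230,310,220,300))):
    y0,y1,x0,x1=reg;m=im[y0:y1,x0:x1].max(2)<85
    for c,st in blobs(im,m):print(n,c+[x0,y0],st)
E
```

```text
full [0.47024703 0.29950917 0.15      ] [0.73282257 0.27037765 0.176     ] 0.26418660118451925 -6.330806283456991
spare [0.44976848 0.08874051 0.15      ] [0.72005559 0.05808955 0.176     ] 0.2720194919606839 -6.469788323983461
jar [ 0.63039295 -0.30747846  0.137     ] [ 0.63564102 -0.30875985  0.005     ]
tin [ 0.6199887  -0.11214412  0.029     ] grip [0.67131762 0.28063693 0.16      ] [0.59011022 0.28681201 0.16      ] [0.50196304 0.29445811 0.16      ]
top [302.5 274.7] [16, 39, 14, 13, 138]
top [374.7 281.2] [89, 46, 12, 11, 106]
side [237.9 253. ] [13, 14, 11, 18, 150]
side [261.5 289.2] [36, 51, 12, 17, 159]
```

```bash
python3 - <<'E'
from h import *
t=cv2.imread("pics/top0.png")
# bright bluish bar centre per row, fitted as a line
for nm,rows,xa,xb in(("full",[*range(165,176),*range(188,207),*range(222,242)],139.5,121.25),("spare",range(178,266),226.25,210.5)):
    y0,y1=(163.75,260) if nm=="full" else (172.5,270)
    P=[]
    for v in rows:
        u=xa+(xb-xa)*(v-y0)/(y1-y0);c=np.arange(int(u)-5,int(u)+7);w=t[v,c,0].astype(float)-t[v,c,2];w=np.clip(w-w.min()-20,0,None)
        if w.sum()>0:P.append(onz("top",((w*c).sum()/w.sum(),v),.142))
    P=np.array(P);k=np.polyfit(P[:,0],P[:,1],1);res=P[:,1]-np.polyval(k,P[:,0]);print(nm,"y at .5",np.polyval(k,.5),"yaw",np.degrees(np.arctan(k[0])),"rms",res.std())
print(tri((302.5,274.7),(237.9,253)),tri((374.7,281.2),(261.5,289.2)))
go([(.212,-.534,.25,21.6)])
E
```

```text
full y at .5 0.29791650212642407 yaw -5.355416318761952 rms 0.00046432854426083103
spare y at .5 0.08496522426512129 yaw -6.479124484317665 rms 0.0011257877183675543
(array([ 0.46262171, -0.13515238,  0.0215698 ]), np.float64(0.0017306560199398643)) (array([ 0.45024118, -0.32591985,  0.01933308]), np.float64(0.0016382028164282478))
t 0.1 pos [ 0.212  -0.534   0.2495] yawx 21.65 tilt 0.09 open 1.002 grip 0.0 F [-0.2  0.7  0. ]
(0.212, -0.534, 0.25, 21.6) dr [-0.01 -0.    0.01] xyz [-0.   -0.   -0.05]
```

```bash
python3 - <<'E'
from h import *
go([(.451,-.326,.10,0),(.451,-.326,.021,0),(.451,-.326,.23,0),(.632,-.308,.23,0),(.632,-.308,.115,0)])
E
```

```text
t 0.1 pos [ 0.212  -0.534   0.2495] yawx 21.65 tilt 0.09 open 1.002 grip 0.0 F [-0.2  0.7  0. ]
(0.451, -0.326, 0.1, 0) dr [-0.02 -0.    3.61] xyz [ 29.88 -10.49  14.98]
(0.451, -0.326, 0.021, 0) dr [0. 0. 0.] xyz [ 0.  -0.   7.9]
(0.451, -0.326, 0.23, 0) dr [0. 0. 0.] xyz [  0.    0.  -20.9]
(0.632, -0.308, 0.23, 0) dr [0. 0. 0.] xyz [18.1 -1.8 -0. ]
(0.632, -0.308, 0.115, 0) dr [0. 0. 0.] xyz [ 0.  -0.  11.5]
```

send_rows(dr=[[0,0,0.5],[0,0,1],[0,0,1.5],[0,0,2],[0,0,2.6],[0,0,3.1],[0,0,3.61],[0,0,3.61]], xyz=[[4,-1.4,1],[8.5,-3,3],[13,-4.6,5],[17.5,-6.2,7.5],[22,-7.8,10],[26.5,-9.3,12.5],[29.9,-10.5,15],[29.9,-10.5,15]], jaw=[75,75,75,75,75,75,75,75])

```text
time_s: 1.1
eef_pos: [0.4513, -0.3231, 0.0976]
eef_rot: [-0.002, 1.0, 0.002, -0.002]
wrist_force: [-0.9, -0.9, -0.5]
opening: 0.748
grasp_force: 0.0
```

```bash
python3 - <<'E'
from h import *
t=ctrl.camera("top")[:,:,::-1];s=ctrl.camera("side")[:,:,::-1]
state()
w=np.zeros((420,800,3),np.uint8);w[:,:560]=s;w[:300,560:]=cv2.resize(t[180:300,290:386],(240,300));cv2.imwrite("pics/m1.png",w)
E
```

```text
t 1.2 pos [ 0.4512 -0.3264  0.1   ] yawx 0.08 tilt 0.05 open 0.749 grip 0.0 F [ 0.2 -1.2  0. ]
```

View pics/m1.png

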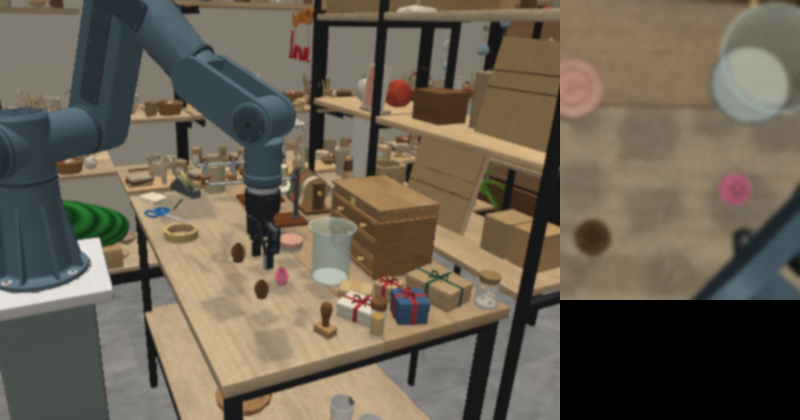

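The side view shows the gripper tips at (268,265), above the cone at (262,289); the other cone (238,252) and the pink one (281,276) are unmoved. Descending.

send_rows(dr=[[0,0,0],[0,0,0],[0,0,0],[0,0,0],[0,0,0],[0,0,0],[0,0,0],[0,0,0]], xyz=[[0,0,2],[0,0,4],[0,0,6],[0,0,7.5],[0,0,7.9],[0,0,7.9],[0,0,7.9],[0,0,7.9]], jaw=[75,75,75,75,75,40,0,0])

```text
time_s: 2.2
eef_pos: [0.4518, -0.3271, 0.0224]
eef_rot: [0.001, 1.0, -0.0, 0.0]
wrist_force: [-0.6, 0.8, 4.6]
opening: 0.228
grasp_force: 58.6
```

send_rows(dr=[[0,0,0],[0,0,0],[0,0,0],[0,0,0],[0,0,0],[0,0,0],[0,0,0],[0,0,0]], xyz=[[0,0,0],[0,0,0],[0,0,0],[0,0,-3],[0,0,-8],[0,0,-14],[0,0,-20],[0,0,-20.9]], jaw=[0,0,0,0,0,0,0,0])

```text
time_s: 3.2
eef_pos: [0.4533, -0.3285, 0.2361]
eef_rot: [0.004, 1.0, 0.0, 0.003]
wrist_force: [0.1, 0.5, -0.3]
opening: 0.229
grasp_force: 58.9
```

send_rows(dr=[[0,0,0],[0,0,0],[0,0,0],[0,0,0],[0,0,0],[0,0,0],[0,0,0],[0,0,0]], xyz=[[3,-0.3,0],[7,-0.7,0],[11,-1.1,0],[15,-1.5,0],[17.5,-1.8,0],[18.1,-1.8,0],[18.1,-1.8,0],[18.1,-1.8,0]], jaw=[0,0,0,0,0,0,0,0])

```text
time_s: 4.2
eef_pos: [0.6313, -0.3089, 0.2301]
eef_rot: [-0.0, 1.0, -0.0, -0.0]
wrist_force: [-0.1, 0.0, -0.5]
opening: 0.226
grasp_force: 58.9
```

```bash
python3 - <<'E'
from h import *
t=ctrl.camera("top")[:,:,::-1];s=ctrl.camera("side")[:,:,::-1]
state()
w=np.zeros((480,800,3),np.uint8);w[:,:400]=cv2.resize(s[110:302,220:380],(400,480));w[:,400:]=cv2.resize(t[140:332,270:430],(400,480));cv2.imwrite("pics/m2.png",w)
E
```

```text
t 4.3 pos [ 0.6315 -0.309   0.2305] yawx -0.06 tilt 0.01 open 0.230 grip 58.9 F [-0.3  0.2  0. ]
```

View pics/m2.png

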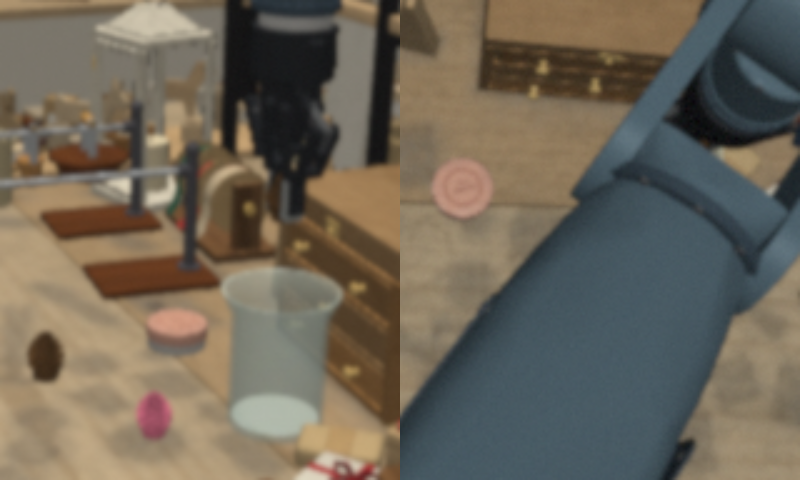

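```bash
python3 - <<'E'
from h import *
print(onz("side",(332.8,226.2),.137),tri((376.7,204.1),(332.8,226.2)), onz("side",(220+275/2.5,110+416/2.5),.005),"tip",proj("side",(.631,-.309,.211)))
E
```

```text
[ 0.63380404 -0.31144159  0.137     ] (array([ 0.63287076, -0.3088513 ,  0.13551399]), np.float64(0.004505118178390502)) [ 0.63607523 -0.3078484   0.005     ] tip [332.89386667 195.65231853]
```

Cone held (opening 0.23), and the tin and the other cone are unmoved; the jar is at about (0.634,-0.309). Lowering and releasing.

send_rows(dr=[[0,0,0],[0,0,0],[0,0,0],[0,0,0],[0,0,0],[0,0,0],[0,0,0],[0,0,0]], xyz=[[0.2,0,2],[0.2,0,4.5],[0.2,0,7],[0.2,0,9.5],[0.2,0,11.5],[0.2,0,12],[0.2,0,12],[0.2,0,12]], jaw=[0,0,0,0,0,0,30,48])

```text
time_s: 5.3
eef_pos: [0.6351, -0.3091, 0.1117]
eef_rot: [0.001, 1.0, -0.0, 0.001]
wrist_force: [-0.4, 0.1, 0.1]
opening: 0.475
grasp_force: 0.0
```

send_rows(dr=[[0,0,0],[0,0,0],[0,0,0],[0,0,0],[0,0,0],[0,0,0],[0,0,0],[0,0,0]], xyz=[[0,0,0],[0,0,0],[0,0,0],[0,0,-3],[0,0,-7],[0,0,-11],[0,0,-12],[0,0,-12]], jaw=[48,48,48,48,48,48,48,48])

```text
time_s: 6.3
eef_pos: [0.6344, -0.3087, 0.2305]
eef_rot: [0.0, 1.0, -0.0, 0.0]
wrist_force: [-0.5, 0.5, -0.3]
opening: 0.477
grasp_force: 0.0
```

send_rows(dr=[[0,0,0],[0,0,0],[0,0,0],[0,0,0],[0,0,0],[0,0,0],[0,0,0],[0,0,0]], xyz=[[-3,0,0],[-8,0,0],[-13,0,0],[-18,0,0],[-20,0,0],[-20,0,0],[-20,0,0],[-20,0,0]], jaw=[75,75,75,75,75,75,75,75])

```text
time_s: 7.3
eef_pos: [0.435, -0.3084, 0.2297]
eef_rot: [-0.0, 1.0, 0.0, -0.0]
wrist_force: [-0.7, 0.4, 0.0]
opening: 0.744
grasp_force: 0.0
```

```bash
python3 - <<'E'
from h import *
t=ctrl.camera("top")[:,:,::-1];s=ctrl.camera("side")[:,:,::-1]
w=np.zeros((480,800,3),np.uint8);w[:,:400]=cv2.resize(s[110:302,220:380],(400,480));w[:,400:]=cv2.resize(t[140:332,270:430],(400,480));cv2.imwrite("pics/m3.png",w)
y0,y1,x0,x1=(230,310,220,300);
for c,st in blobs(s,s[y0:y1,x0:x1].max(2)<85):print(c+[x0,y0],st,onz("side",c+[x0,y0],.0216))
go([(.4626,-.1352,.10,0),(.4626,-.1352,.022,0),(.4626,-.1352,.25,0),(.634,-.309,.25,0),(.634,-.309,.115,0)])
E
```

```text
[237.8 253. ] [13, 14, 11, 18, 158] [ 0.4632377  -0.13522989  0.0216    ]
t 7.4 pos [ 0.4349 -0.3084  0.2299] yawx 0.03 tilt 0.03 open 0.752 grip 0.0 F [-0.   0.7  0.3]
(0.4626, -0.1352, 0.1, 0) dr [-0.    0.    0.01] xyz [  2.78 -17.31  13.  ]
(0.4626, -0.1352, 0.022, 0) dr [0. 0. 0.] xyz [ 0.  -0.   7.8]
(0.4626, -0.1352, 0.25, 0) dr [0. 0. 0.] xyz [  0.    0.  -22.8]
(0.634, -0.309, 0.25, 0) dr [0. 0. 0.] xyz [17.14 17.38  0.  ]
(0.634, -0.309, 0.115, 0) dr [0. 0. 0.] xyz [ 0.  -0.  13.5]
```

View pics/m3.png

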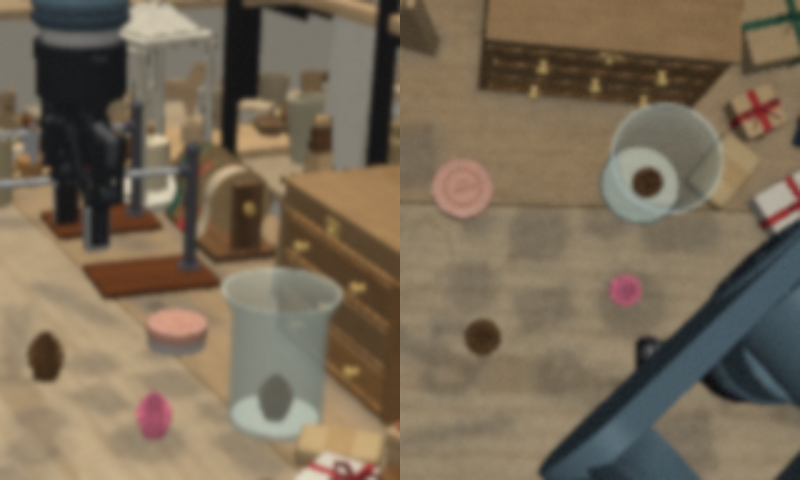

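The cone stands in the middle of the jar; the other cone is still at (237.8,253) in the side view. Fetching it.

send_rows(dr=[[0,0,0],[0,0,0],[0,0,0],[0,0,0],[0,0,0],[0,0,0],[0,0,0],[0,0,0]], xyz=[[0.5,-3,1],[1,-7.5,3],[2,-12,6],[2.6,-16,9],[2.8,-17.3,12],[2.8,-17.3,13],[2.8,-17.3,13],[2.8,-17.3,13]], jaw=[75,75,75,75,75,75,75,75])

```text
time_s: 8.4
eef_pos: [0.4633, -0.1369, 0.1015]
eef_rot: [0.001, 1.0, -0.001, 0.001]
wrist_force: [0.6, -0.2, -0.1]
opening: 0.751
grasp_force: 0.0
```

send_rows(dr=[[0,0,0],[0,0,0],[0,0,0],[0,0,0],[0,0,0],[0,0,0],[0,0,0],[0,0,0]], xyz=[[0,0,2],[0,0,4],[0,0,6],[0,0,7.4],[0,0,7.8],[0,0,7.8],[0,0,7.8],[0,0,7.8]], jaw=[75,75,75,75,75,40,0,0])

```text
time_s: 9.4
eef_pos: [0.4631, -0.136, 0.0234]
eef_rot: [0.0, 1.0, -0.0, 0.001]
wrist_force: [-1.8, 0.6, 5.6]
opening: 0.268
grasp_force: 58.3
```

send_rows(dr=[[0,0,0],[0,0,0],[0,0,0],[0,0,0],[0,0,0],[0,0,0],[0,0,0],[0,0,0]], xyz=[[0,0,0],[0,0,0],[0,0,0],[0,0,-3],[0,0,-8],[0,0,-14],[0,0,-20],[0,0,-22.8]], jaw=[0,0,0,0,0,0,0,0])

```text
time_s: 10.4
eef_pos: [0.4637, -0.1362, 0.255]
eef_rot: [0.002, 1.0, 0.0, 0.003]
wrist_force: [2.0, -0.1, -0.3]
opening: 0.267
grasp_force: 59.0
```

send_rows(dr=[[0,0,0],[0,0,0],[0,0,0],[0,0,0],[0,0,0],[0,0,0],[0,0,0],[0,0,0]], xyz=[[2,2,0],[5,5,0],[8.5,8.3,0],[12,11.5,0],[15,14.6,0],[18,17.4,0],[18,17.4,0],[18,17.4,0]], jaw=[0,0,0,0,0,0,0,0])

```text
time_s: 11.4
eef_pos: [0.6419, -0.3091, 0.2501]
eef_rot: [-0.0, 1.0, -0.0, -0.0]
wrist_force: [-0.0, 0.5, -0.6]
opening: 0.271
grasp_force: 58.9
```

```bash
python3 - <<'E'
from h import *
s=ctrl.camera("side")[:,:,::-1]
go([(.643,-.309,.13,0)])
y0,y1,x0,x1=(230,310,220,300);print(blobs(s,s[y0:y1,x0:x1].max(2)<85))
E
```

```text
t 11.4 pos [ 0.6419 -0.3088  0.2505] yawx 0.01 tilt 0.03 open 0.269 grip 59.0 F [ 1.4  0.2 -0.2]
(0.643, -0.309, 0.13, 0) dr [-0.  0.  0.] xyz [ 0.12  0.02 12.05]
[]
```

send_rows(dr=[[0,0,0],[0,0,0],[0,0,0],[0,0,0],[0,0,0],[0,0,0],[0,0,0],[0,0,0]], xyz=[[0.1,0,2],[0.1,0,4.5],[0.1,0,7],[0.1,0,9.5],[0.1,0,11.5],[0.1,0,12],[0.1,0,12],[0.1,0,12]], jaw=[0,0,0,0,0,0,30,52])

```text
time_s: 12.45
eef_pos: [0.644, -0.3101, 0.1317]
eef_rot: [0.001, 1.0, -0.0, 0.001]
wrist_force: [0.3, 0.4, 0.2]
opening: 0.499
grasp_force: 0.0
```

send_rows(dr=[[0,0,0],[0,0,0],[0,0,0],[0,0,0],[0,0,0],[0,0,0],[0,0,0],[0,0,0]], xyz=[[0,0,0],[0,0,0],[0,0,0],[0,0,-3],[0,0,-7],[0,0,-11],[0,0,-14],[0,0,-15]], jaw=[52,52,52,52,52,52,52,52])

```text
time_s: 13.45
eef_pos: [0.6441, -0.3101, 0.2832]
eef_rot: [0.001, 1.0, -0.0, 0.002]
wrist_force: [-0.5, -0.0, 0.4]
opening: 0.516
grasp_force: 0.0
```

```bash
python3 - <<'E'
from h import *
go([(.50,-.1,.28,-5.4),(.49,.15,.28,-5.4),(.501,.298,.22,-5.4)])
E
```

```text
t 13.4 pos [ 0.6441 -0.3101  0.2832] yawx -0.01 tilt 0.25 open 0.516 grip 0.0 F [-0.5 -0.   0.4]
(0.5, -0.1, 0.28, -5.4) dr [ 0.02 -0.03  0.9 ] xyz [-14.42 -21.01   0.21]
(0.49, 0.15, 0.28, -5.4) dr [0. 0. 0.] xyz [ -3.35 -24.79  -0.  ]
(0.501, 0.298, 0.22, -5.4) dr [0. 0. 0.] xyz [ -0.3  -14.84   6.  ]
```

send_rows(dr=[[0,0,0.2],[0,0,0.5],[0,0,0.9],[0,0,0.9],[0,0,0.9],[0,0,0.9],[0,0,0.9],[0,0,0.9]], xyz=[[-2,-3,0],[-5,-7.5,0],[-8,-12,0],[-11,-16,0],[-14,-20,0],[-14.4,-21,0.2],[-14.4,-21,0.2],[-14.4,-21,0.2]], jaw=[80,80,80,80,80,80,80,80])

```text
time_s: 14.45
eef_pos: [0.5, -0.1005, 0.278]
eef_rot: [0.0, 0.999, -0.048, -0.0]
wrist_force: [-0.4, 0.1, -0.1]
opening: 0.805
grasp_force: 0.0
```

send_rows(dr=[[0,0,0],[0,0,0],[0,0,0],[0,0,0],[0,0,0],[0,0,0],[0,0,0],[0,0,0]], xyz=[[-0.5,-4,0],[-1,-9,0],[-2,-14.5,0],[-3,-20,0],[-3.4,-25,0],[-3.4,-30,0],[-3.5,-35,0],[-3.6,-39.6,0]], jaw=[80,80,80,80,80,80,80,80])

```text
time_s: 15.45
eef_pos: [0.5022, 0.2993, 0.2778]
eef_rot: [0.0, 0.999, -0.048, -0.0]
wrist_force: [-0.2, 1.1, 0.1]
opening: 0.801
grasp_force: 0.0
```

send_rows(dr=[[0,0,0],[0,0,0],[0,0,0],[0,0,0],[0,0,0],[0,0,0],[0,0,0],[0,0,0]], xyz=[[0,0,1],[0,0,3],[0,0,5],[0,0,6],[0,0,6],[0,0,6],[0,0,6],[0,0,6]], jaw=[80,80,80,80,80,80,80,80])

```text
time_s: 16.45
eef_pos: [0.5012, 0.2982, 0.2189]
eef_rot: [-0.0, 0.999, -0.047, 0.001]
wrist_force: [0.1, 0.0, -0.5]
opening: 0.8
grasp_force: 0.0
```

```bash
python3 - <<'E'
from h import *
t=ctrl.camera("top")[:,:,::-1];s=ctrl.camera("side")[:,:,::-1]
w=np.zeros((560,800,3),np.uint8);w[:480,:400]=cv2.resize(s[90:282,150:310],(400,480));w[:300,400:]=cv2.resize(t[130:280,80:280],(400,300))
w[300:,400:600]=cv2.resize(s[200:304,290:370],(200,260));w[300:,600:]=cv2.resize(t[170:248,330:390],(200,260));cv2.imwrite("pics/m4.png",w)
for n in(.5015,.298,.14),(.5015,.298,.22):print(proj("side",n),proj("top",n))
go([(.5015,.298,.139,-5.4)])
E
```

```text
[203.7299684  164.67985357] [123.37582503 250.19574478]
[202.86559376 140.46817229] [110.95655186 245.79986037]
t 16.6 pos [0.501  0.2982 0.2187] yawx -5.40 tilt 0.04 open 0.801 grip 0.0 F [-1.   0.1  0.6]
(0.5015, 0.298, 0.139, -5.4) dr [-0.   -0.01 -0.  ] xyz [0.05 0.01 7.97]
```

View pics/m4.png

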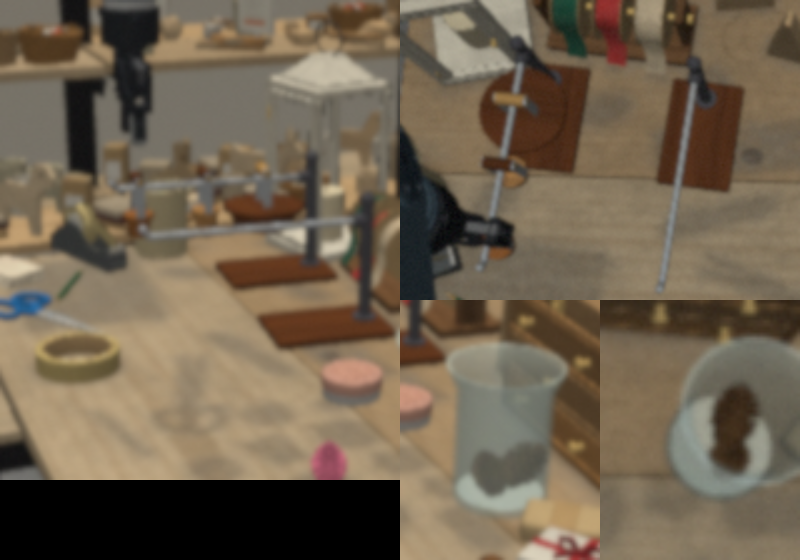

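Both cones lie in the jar. The gripper is centred over the front stopper at (204,164) side. Descend, pinch, check.

send_rows(dr=[[0,0,0],[0,0,0],[0,0,0],[0,0,0],[0,0,0],[0,0,0],[0,0,0],[0,0,0]], xyz=[[0,0,2],[0,0,4],[0,0,6],[0,0,7.5],[0,0,8],[0,0,8],[0,0,8],[0,0,8]], jaw=[80,80,80,80,80,80,40,0])

```text
time_s: 17.55
eef_pos: [0.5015, 0.2982, 0.1393]
eef_rot: [-0.0, 0.999, -0.047, 0.001]
wrist_force: [-0.5, -0.1, 1.3]
opening: 0.456
grasp_force: 59.9
```

send_rows(dr=[[0,0,0],[0,0,0],[0,0,0],[0,0,0],[0,0,0],[0,0,0],[0,0,0],[0,0,0]], xyz=[[0,0,0],[0,0,0],[0,0,0],[0,0,-0.5],[0,0,-1],[0,0,-1.5],[0,0,-2],[0,0,-2]], jaw=[0,0,0,0,0,0,0,0])

```text
time_s: 18.55
eef_pos: [0.5012, 0.2982, 0.1589]
eef_rot: [-0.0, 0.999, -0.047, 0.0]
wrist_force: [0.3, 0.5, -0.2]
opening: 0.456
grasp_force: 60.2
```

```bash
python3 - <<'E'
from h import *
d=np.deg2rad(-5.36);u=np.array([np.cos(d),np.sin(d)])
e=np.deg2rad(-6.48);v=np.array([np.cos(e),np.sin(e)])
tip=np.array([.451,0]);tip[1]=.08497-np.tan(-e)*(tip[0]-.5);print("spare tip",tip,"dist tip-grip from full")
p,r=state()
a=p[:2]-.08*u;b=tip-.055*v;c=tip+.12*v
go([(*a,.159,-5.4),(*b,.159,-6.5),(*c,.159,-6.5),(*c,.137,-6.5)],(p,r))
E
```

```text
spare tip [0.451      0.09053552] dist tip-grip from full
t 18.6 pos [0.5012 0.2982 0.1589] yawx -5.41 tilt 0.06 open 0.456 grip 60.2 F [ 0.3  0.5 -0.2]
(np.float64(0.42153475547541785), np.float64(0.3056415721837552), 0.159, -5.4) dr [-0.   -0.01 -0.  ] xyz [-8.    0.01 -0.02]
(np.float64(0.3963513779213996), np.float64(0.0967426204010165), 0.159, -6.5) dr [ 0.   -0.    0.18] xyz [-0.54 21.03  0.  ]
(np.float64(0.570233357262401), np.float64(0.07699275304815721), 0.159, -6.5) dr [0. 0. 0.] xyz [ 1.75e+01 -1.00e-02 -0.00e+00]
(np.float64(0.570233357262401), np.float64(0.07699275304815721), 0.137, -6.5) dr [0. 0. 0.] xyz [ 0.  -0.   2.2]
```

send_rows(dr=[[0,0,0],[0,0,0],[0,0,0],[0,0,0],[0,0,0],[0,0,0],[0,0,0],[0,0,0]], xyz=[[-1,0,0],[-2.2,0,0],[-3.5,0,0],[-5,0,0],[-6.5,0,0],[-7.7,0,0],[-8,0,0],[-8,0,0]], jaw=[0,0,0,0,0,0,0,0])

```text
time_s: 19.55
eef_pos: [0.4213, 0.3057, 0.1585]
eef_rot: [-0.0, 0.999, -0.047, 0.0]
wrist_force: [0.5, 1.2, -1.8]
opening: 0.458
grasp_force: 60.2
```

send_rows(dr=[[0,0,0.1],[0,0,0.18],[0,0,0.18],[0,0,0.18],[0,0,0.18],[0,0,0.18],[0,0,0.18],[0,0,0.18]], xyz=[[0,2,0],[0,6,0],[-0.5,10.5,0],[-0.5,15,0],[-0.5,19,0],[-0.5,21,0],[-0.5,21,0],[-0.5,21,0]], jaw=[0,0,0,0,0,0,0,0])

```text
time_s: 20.55
eef_pos: [0.3965, 0.0969, 0.1583]
eef_rot: [-0.0, 0.998, -0.057, 0.0]
wrist_force: [0.1, 1.2, -1.2]
opening: 0.457
grasp_force: 60.5
```

```bash
python3 - <<'E'
from h import *
t=ctrl.camera("top")[:,:,::-1];s=ctrl.camera("side")[:,:,::-1]
w=np.zeros((480,800,3),np.uint8);w[:,:400]=cv2.resize(s[110:230,170:270],(400,480));w[:300,400:]=cv2.resize(t[130:290,80:280],(400,300));cv2.imwrite("pics/m5.png",w)
e=np.deg2rad(-6.48);v=np.array([np.cos(e),np.sin(e)]);c=np.array([.451,.09054])+.12*v
p,r=state();print("bar y here",.08497-np.tan(-e)*(p[0]-.5), "eye should be px",proj("side",(p[0],p[1],.164)),"tip px",proj("side",(.451,.0905,.154)))
go([(*c,.159,-6.5)],(p,r))
E
```

```text
t 20.6 pos [0.3965 0.0975 0.1583] yawx -6.46 tilt 0.01 open 0.457 grip 60.5 F [ 0.3  0.5 -0.7]
bar y here 0.09673066807571415 eye should be px [186.91113959 177.66111363] tip px [206.54670846 179.70165515]
(np.float64(0.570233357262401), np.float64(0.0769972338151822), 0.159, -6.5) dr [-0.    0.    0.01] xyz [17.5   0.08 -0.07]
```

View pics/m5.png

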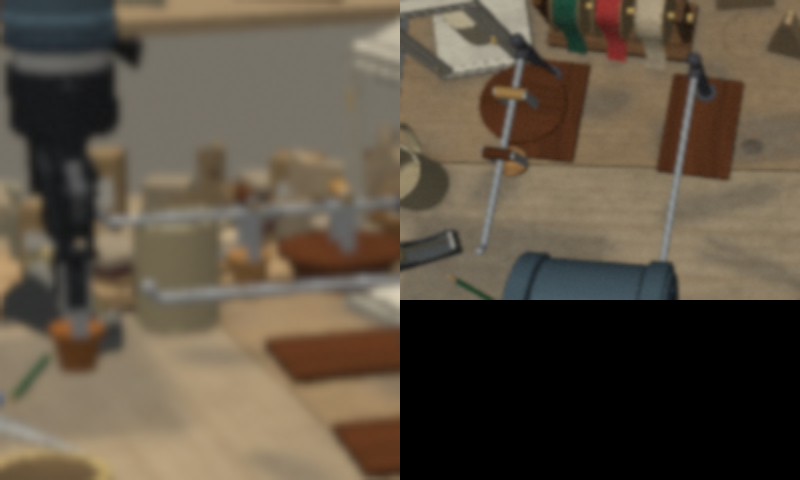

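The stopper hangs level below the gripper, head at side (189,191), ahead of the spare tip at (207,182). Threading on.

send_rows(dr=[[0,0,0],[0,0,0],[0,0,0],[0,0,0],[0,0,0],[0,0,0],[0,0,0],[0,0,0]], xyz=[[1,0,0],[2.5,0.1,0],[4,0.1,0],[5.5,0.1,0],[7,0.1,0],[8.5,0.1,0],[9,0.1,0],[9,0.1,0]], jaw=[0,0,0,0,0,0,0,0])

```text
time_s: 21.65
eef_pos: [0.4858, 0.0858, 0.1581]
eef_rot: [-0.0, 0.998, -0.057, -0.0]
wrist_force: [0.2, -0.4, -0.2]
opening: 0.458
grasp_force: 60.5
```

send_rows(dr=[[0,0,0],[0,0,0],[0,0,0],[0,0,0],[0,0,0],[0,0,0],[0,0,0],[0,0,0]], xyz=[[1,0,0],[3,0,0],[5,0,0],[7,0,0],[8.3,0,0],[8.5,0,0],[8.5,0,0],[8.5,0,0]], jaw=[0,0,0,0,0,0,0,0])

```text
time_s: 22.65
eef_pos: [0.5696, 0.0764, 0.1582]
eef_rot: [0.0, 0.998, -0.057, -0.0]
wrist_force: [-1.0, 0.4, -1.5]
opening: 0.455
grasp_force: 60.5
```

send_rows(dr=[[0,0,0],[0,0,0],[0,0,0],[0,0,0],[0,0,0],[0,0,0],[0,0,0],[0,0,0]], xyz=[[0,0,0.4],[0,0,0.8],[0,0,1.2],[0,0,1.6],[0,0,1.8],[0,0,1.9],[0,0,1.9],[0,0,1.9]], jaw=[0,0,0,0,0,0,0,0])

```text
time_s: 23.65
eef_pos: [0.5704, 0.0762, 0.1394]
eef_rot: [-0.0, 0.998, -0.057, 0.0]
wrist_force: [1.3, 0.1, -0.6]
opening: 0.461
grasp_force: 60.6
```

send_rows(dr=[[0,0,0],[0,0,0],[0,0,0],[0,0,0],[0,0,0],[0,0,0],[0,0,0],[0,0,0]], xyz=[[0,0,0],[0,0,0],[0,0,0],[0,0,0],[0,0,0],[0,0,-1],[0,0,-2.5],[0,0,-4]], jaw=[50,55,65,75,80,80,80,80])

```text
time_s: 24.65
eef_pos: [0.5706, 0.0762, 0.181]
eef_rot: [0.0, 0.998, -0.057, 0.001]
wrist_force: [0.1, 0.1, -0.5]
opening: 0.801
grasp_force: 0.0
```

send_rows(dr=[[0,0,0],[0,0,0],[0,0,0],[0,0,0],[0,0,0],[0,0,0],[0,0,0],[0,0,0]], xyz=[[0,0,-1.5],[0,0,-4],[0,0,-7],[0,0,-9],[0,0,-9],[0,0,-9],[0,0,-9],[0,0,-9]], jaw=[80,80,80,80,80,80,80,80])

```text
time_s: 25.65
eef_pos: [0.5698, 0.0762, 0.2683]
eef_rot: [-0.0, 0.998, -0.057, -0.001]
wrist_force: [-0.2, 0.8, -0.5]
opening: 0.798
grasp_force: 0.0
```

```bash
python3 - <<'E'
from h import *
go([(.5908,.2895,.27,-5.4),(.5908,.2895,.1395,-5.4)])
E
```

```text
t 25.6 pos [0.5698 0.0762 0.2683] yawx -6.50 tilt 0.1 open 0.798 grip 0.0 F [-0.2  0.8 -0.5]
(0.5908, 0.2895, 0.27, -5.4) dr [ 0.    0.02 -0.18] xyz [ -0.33 -21.43  -0.17]
(0.5908, 0.2895, 0.1395, -5.4) dr [0. 0. 0.] xyz [ 0.   -0.   13.05]
```

send_rows(dr=[[0,0,0],[0,0,-0.18],[0,0,-0.18],[0,0,-0.18],[0,0,-0.18],[0,0,-0.18],[0,0,-0.18],[0,0,-0.18]], xyz=[[0,-2,0],[0,-6.5,0],[-0.3,-11.5,0],[-0.3,-16.5,0],[-0.3,-20,0],[-0.3,-21.4,0],[-0.3,-21.4,0],[-0.3,-21.4,0]], jaw=[80,80,80,80,80,80,80,80])

```text
time_s: 26.65
eef_pos: [0.5915, 0.2882, 0.2692]
eef_rot: [0.0, 0.999, -0.048, -0.0]
wrist_force: [-0.1, 0.4, -0.5]
opening: 0.796
grasp_force: 0.0
```

```bash
python3 - <<'E'
from h import *
t=ctrl.camera("top")[:,:,::-1];s=ctrl.camera("side")[:,:,::-1]
w=np.zeros((480,800,3),np.uint8);w[:,:480]=cv2.resize(s[110:230,170:290],(480,480));w[:256,480:]=cv2.resize(t[130:290,80:280],(320,256));cv2.imwrite("pics/m6.png",w)
p,r=state();print(proj("side",(p[0],p[1],.14)))
go([(.5908,.2895,.1395,-5.4)])
E
```

```text
t 26.8 pos [0.5917 0.2879 0.2694] yawx -5.51 tilt 0.01 open 0.802 grip 0.0 F [ 0.1 -1.2  0.7]
[231.1015776  162.87499906]
t 26.8 pos [0.5917 0.2879 0.2694] yawx -5.51 tilt 0.01 open 0.802 grip 0.0 F [ 0.1 -1.2  0.7]
(0.5908, 0.2895, 0.1395, -5.4) dr [ 0.   -0.   -0.02] xyz [-0.1  -0.15 12.99]
```

View pics/m6.png

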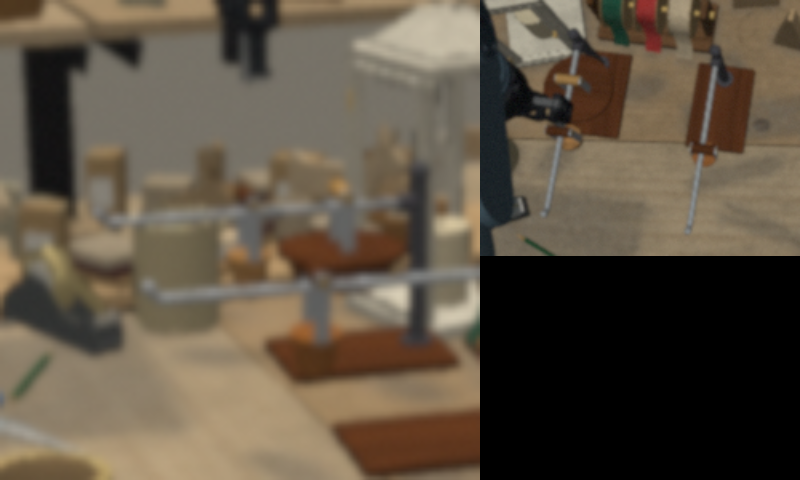

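The first stopper hangs on the spare hook (side crop (318,300)). The second is at side (232,168), under the gripper.

send_rows(dr=[[0,0,0],[0,0,0],[0,0,0],[0,0,0],[0,0,0],[0,0,0],[0,0,0],[0,0,0]], xyz=[[0.1,-0.1,3],[0.1,-0.1,6],[0.1,-0.1,9],[0.1,-0.1,11],[0.1,-0.1,12.5],[0.1,-0.1,13],[0.1,-0.1,13],[0.1,-0.1,13]], jaw=[80,80,80,80,80,80,60,0])

```text
time_s: 27.75
eef_pos: [0.5933, 0.2904, 0.1407]
eef_rot: [-0.0, 0.999, -0.047, 0.001]
wrist_force: [-0.2, 0.3, -0.3]
opening: 0.46
grasp_force: 60.1
```

send_rows(dr=[[0,0,0],[0,0,0],[0,0,0],[0,0,0],[0,0,0],[0,0,0],[0,0,0],[0,0,0]], xyz=[[0,0,0],[0,0,0],[0,0,0],[0,0,-0.5],[0,0,-1],[0,0,-1.5],[0,0,-2],[0,0,-2]], jaw=[0,0,0,0,0,0,0,0])

```text
time_s: 28.75
eef_pos: [0.5928, 0.2902, 0.1599]
eef_rot: [-0.0, 0.999, -0.047, 0.0]
wrist_force: [-0.0, -0.7, -0.1]
opening: 0.459
grasp_force: 60.3
```

send_rows(dr=[[0,0,0],[0,0,0],[0,0,0],[0,0,0],[0,0,0],[0,0,0],[0,0,0],[0,0,0]], xyz=[[-1,0,0],[-3,0,0],[-5.2,0,0],[-7.5,0,0],[-10,0,0],[-11.7,0,0],[-12,0,0],[-12,0,0]], jaw=[0,0,0,0,0,0,0,0])

```text
time_s: 29.75
eef_pos: [0.4735, 0.3015, 0.1596]
eef_rot: [-0.0, 0.999, -0.047, 0.0]
wrist_force: [0.1, -0.1, 0.1]
opening: 0.46
grasp_force: 60.3
```

```bash
python3 - <<'E'
from h import *
p,r=state()
d=np.deg2rad(-5.36);u=np.array([np.cos(d),np.sin(d)]);e=np.deg2rad(-6.48);v=np.array([np.cos(e),np.sin(e)]);tip=np.array([.451,.0903])
print("full bar y here",.29792+np.tan(d)*(p[0]-.5))
a=p[:2]-.05*u;b=tip-.055*v;c=tip+.06*v
go([(*a,.159,-5.4),(*b,.159,-6.5),(*c,.159,-6.5)],(p,r))
E
```

```text
t 29.8 pos [0.4735 0.3015 0.1596] yawx -5.41 tilt 0.05 open 0.460 grip 60.3 F [ 0.1 -0.1  0.1]
full bar y here 0.3004081520074235
(np.float64(0.4236991342782492), np.float64(0.30614144848331915), 0.159, -5.4) dr [-0.   -0.01 -0.  ] xyz [-5.    0.    0.05]
(np.float64(0.3963513779213996), np.float64(0.0965071011680415), 0.159, -6.5) dr [ 0.   -0.    0.18] xyz [-0.75 21.13  0.  ]
(np.float64(0.5106166786312005), np.float64(0.0835286169075911), 0.159, -6.5) dr [0. 0. 0.] xyz [11.5 -0.  -0. ]
```

send_rows(dr=[[0,0,0],[0,0,0],[0,0,0],[0,0,0],[0,0,0],[0,0,0],[0,0,0],[0,0,0]], xyz=[[-1,0,0],[-2,0,0],[-3,0,0],[-4,0,0],[-5,0,0],[-5.2,0,0],[-5.2,0,0],[-5.2,0,0]], jaw=[0,0,0,0,0,0,0,0])

```text
time_s: 30.75
eef_pos: [0.4216, 0.3063, 0.1594]
eef_rot: [-0.0, 0.999, -0.047, 0.0]
wrist_force: [-0.5, -0.3, -1.1]
opening: 0.459
grasp_force: 60.3
```

send_rows(dr=[[0,0,0.1],[0,0,0.18],[0,0,0.18],[0,0,0.18],[0,0,0.18],[0,0,0.18],[0,0,0.18],[0,0,0.18]], xyz=[[0,2,0],[0,6,0],[-0.6,10.5,0],[-0.6,15,0],[-0.6,19,0],[-0.6,21.1,0],[-0.6,21.1,0],[-0.6,21.1,0]], jaw=[0,0,0,0,0,0,0,0])

```text
time_s: 31.75
eef_pos: [0.3954, 0.0968, 0.1593]
eef_rot: [-0.0, 0.998, -0.057, 0.0]
wrist_force: [1.0, -0.5, -0.6]
opening: 0.457
grasp_force: 60.5
```

```bash
python3 - <<'E'
from h import *
s=ctrl.camera("side")[:,:,::-1];cv2.imwrite("pics/s7.png",s)
p,r=state();go([(.5106,.0835,.159,-6.5)],(p,r))
# stopper head: orange-brown blob under the gripper
h=cv2.cvtColor(s,cv2.COLOR_BGR2HSV);y0,y1,x0,x1=180,215,170,215
m=(h[y0:y1,x0:x1,1]>130)&(h[y0:y1,x0:x1,0]<16);a=cv2.imread("pics/m5.png")
for c,st in blobs(s,m,40):print(c+[x0,y0],st)
E
```

```text
t 31.8 pos [0.3954 0.0971 0.1593] yawx -6.49 tilt 0.01 open 0.457 grip 60.5 F [ 0.  -0.2 -1.3]
(0.5106, 0.0835, 0.159, -6.5) dr [-0. -0.  0.] xyz [11.6   0.05  0.03]
```

```bash
python3 - <<'E'
import cv2,numpy as np
s=cv2.imread("pics/s7.png")
m5=cv2.imread("pics/m5.png")[:,:400]
a=cv2.resize(s[110:230,170:270],(400,480))
w=np.hstack([m5,a]);cv2.imwrite("pics/m7.png",w)
E
```

```text
(no output)
```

View pics/m7.png

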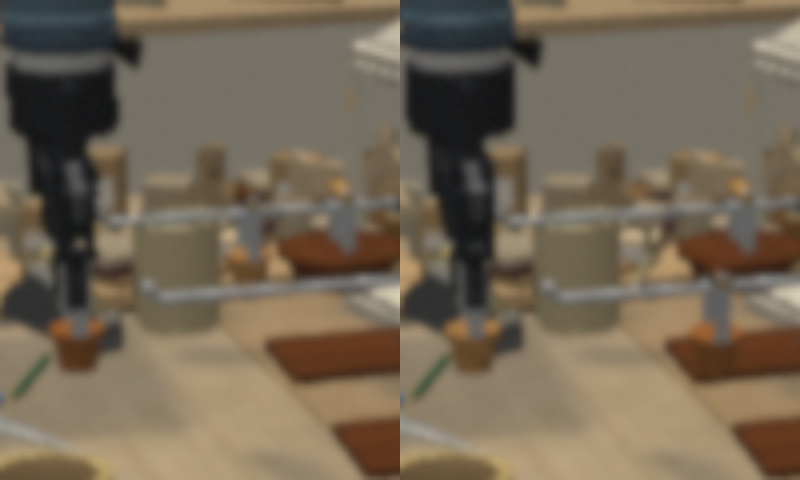

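Same carried pose as the first, and the first stopper still hangs on the spare hook. Threading the second.

send_rows(dr=[[0,0,0],[0,0,0],[0,0,0],[0,0,0],[0,0,0],[0,0,0],[0,0,0],[0,0,0]], xyz=[[1,0,0],[2.5,0.1,0],[4,0.1,0],[6,0.1,0],[8,0.1,0],[10,0.1,0],[11.6,0.1,0],[11.6,0.1,0]], jaw=[0,0,0,0,0,0,0,0])

```text
time_s: 32.8
eef_pos: [0.5119, 0.0824, 0.159]
eef_rot: [0.0, 0.998, -0.057, 0.0]
wrist_force: [-0.5, -0.9, -0.6]
opening: 0.457
grasp_force: 60.5
```

send_rows(dr=[[0,0,0],[0,0,0],[0,0,0],[0,0,0],[0,0,0],[0,0,0],[0,0,0],[0,0,0]], xyz=[[0,0,0.4],[0,0,0.8],[0,0,1.2],[0,0,1.6],[0,0,1.8],[0,0,1.9],[0,0,1.9],[0,0,1.9]], jaw=[0,0,0,0,0,0,0,0])

```text
time_s: 33.8
eef_pos: [0.5107, 0.0827, 0.1405]
eef_rot: [-0.0, 0.998, -0.057, 0.0]
wrist_force: [-1.6, 0.2, 2.9]
opening: 0.459
grasp_force: 60.8
```

send_rows(dr=[[0,0,0],[0,0,0],[0,0,0],[0,0,0],[0,0,0],[0,0,0],[0,0,0],[0,0,0]], xyz=[[0,0,0],[0,0,0],[0,0,0],[0,0,0],[0,0,0],[0,0,-1],[0,0,-2.5],[0,0,-4]], jaw=[50,55,65,75,80,80,80,80])

```text
time_s: 34.8
eef_pos: [0.511, 0.0827, 0.1819]
eef_rot: [0.0, 0.998, -0.057, 0.001]
wrist_force: [-0.3, -0.1, 0.7]
opening: 0.799
grasp_force: 0.0
```

send_rows(dr=[[0,0,0],[0,0,0],[0,0,0],[0,0,0],[0,0,0],[0,0,0],[0,0,0],[0,0,0]], xyz=[[0,0,-1.5],[0,0,-4],[0,0,-7],[0,0,-9],[0,0,-9],[0,0,-9],[0,0,-9],[0,0,-9]], jaw=[80,80,80,80,80,80,80,80])

```text
time_s: 35.8
eef_pos: [0.5102, 0.0827, 0.2694]
eef_rot: [-0.0, 0.998, -0.057, -0.001]
wrist_force: [0.5, -0.1, 0.2]
opening: 0.797
grasp_force: 0.0
```

```bash
python3 - <<'E'
from h import *
print(proj("side",(.6725,.282,.14)))
go([(.6725,.282,.27,-5.4),(.6725,.282,.1395,-5.4)])
E
```

```text
[254.58056719 161.07832959]
t 35.8 pos [0.5102 0.0827 0.2694] yawx -6.50 tilt 0.09 open 0.797 grip 0.0 F [ 0.5 -0.1  0.2]
(0.6725, 0.282, 0.27, -5.4) dr [ 0.    0.02 -0.18] xyz [ 13.88 -21.64  -0.08]
(0.6725, 0.282, 0.1395, -5.4) dr [0. 0. 0.] xyz [ 0.   -0.   13.05]
```

```bash
python3 - <<'E'
from h import *
for px,z in(((104,171),.0),((146,163),.0),((104,171),.02),((117,128),.2),((120,135),.2),((64,141),.2),((64,141),.15),((117,128),.15)):print(px,z,onz("top",px,z).round(3))
o,d=ray("side",(262,128));
for y in(.2,.25,.3,.35,.4):k=(y-o[1])/d[1];print(y,(o+d*k).round(3))
E
```

```text
(104, 171) 0.0 [0.737 0.421 0.   ]
(146, 163) 0.0 [0.764 0.307 0.   ]
(104, 171) 0.02 [0.731 0.413 0.02 ]
(117, 128) 0.2 [0.784 0.319 0.2  ]
(120, 135) 0.2 [0.766 0.311 0.2  ]
(64, 141) 0.2 [0.748 0.439 0.2  ]
(64, 141) 0.15 [0.766 0.465 0.15 ]
(117, 128) 0.15 [0.804 0.339 0.15 ]
0.2 [0.665 0.2   0.268]
0.25 [0.686 0.25  0.257]
0.3 [0.706 0.3   0.246]
0.35 [0.727 0.35  0.236]
0.4 [0.747 0.4   0.225]
```

send_rows(dr=[[0,0,0],[0,0,-0.18],[0,0,-0.18],[0,0,-0.18],[0,0,-0.18],[0,0,-0.18],[0,0,-0.18],[0,0,-0.18]], xyz=[[1.3,-2,0],[4,-6.5,0],[7,-11,0],[10,-15.5,0],[12.5,-19.5,0],[13.9,-21.6,0],[13.9,-21.6,0],[13.9,-21.6,0]], jaw=[80,80,80,80,80,80,80,80])

```text
time_s: 36.8
eef_pos: [0.6725, 0.2809, 0.2696]
eef_rot: [0.0, 0.999, -0.047, -0.001]
wrist_force: [-0.9, 0.0, -0.2]
opening: 0.799
grasp_force: 0.0
```

send_rows(dr=[[0,0,0],[0,0,0],[0,0,0],[0,0,0],[0,0,0],[0,0,0],[0,0,0],[0,0,0]], xyz=[[0,0,2],[0,0,4],[0,0,6],[0,0,7],[0,0,7],[0,0,7],[0,0,7],[0,0,7]], jaw=[80,80,80,80,80,80,80,80])

```text
time_s: 37.8
eef_pos: [0.6734, 0.2817, 0.2011]
eef_rot: [-0.0, 0.999, -0.047, 0.001]
wrist_force: [0.0, 0.4, 1.0]
opening: 0.798
grasp_force: 0.0
```

```bash
python3 - <<'E'
from h import *
t=ctrl.camera("top")[:,:,::-1];s=ctrl.camera("side")[:,:,::-1]
w=np.zeros((480,800,3),np.uint8);w[:,:480]=cv2.resize(s[90:210,190:310],(480,480));w[:256,480:]=cv2.resize(t[130:290,80:280],(320,256));cv2.imwrite("pics/m8.png",w)
go([(.673,.282,.1395,-5.4)])
E
```

```text
t 37.9 pos [0.6732 0.2817 0.2007] yawx -5.41 tilt 0.04 open 0.799 grip 0.0 F [ 0.  -0.  -0.2]
(0.673, 0.282, 0.1395, -5.4) dr [-0.   -0.01 -0.  ] xyz [-0.03 -0.03  6.12]
```

View pics/m8.png

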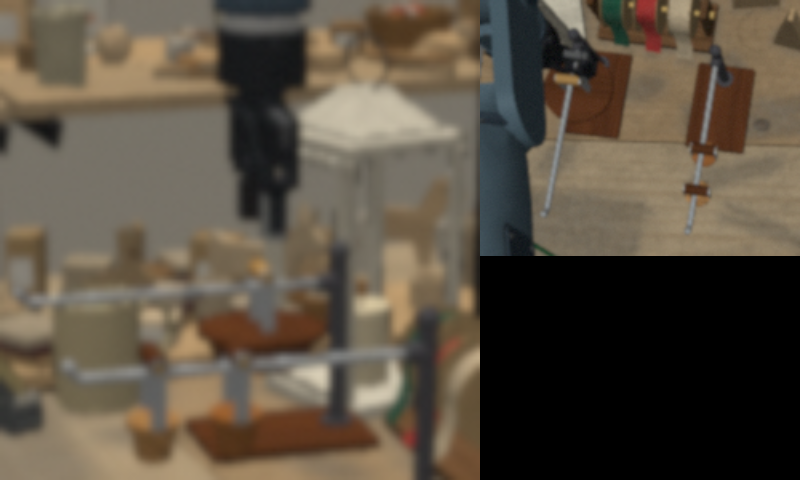

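Both small stoppers hang on the spare hook; the open fingers are centred over the big stopper's straps (side crop (262,300)). Descend, pinch, lift 2 cm.

send_rows(dr=[[0,0,0],[0,0,0],[0,0,0],[0,0,0],[0,0,0],[0,0,0],[0,0,0],[0,0,0]], xyz=[[0,0,2],[0,0,4],[0,0,5.5],[0,0,6.1],[0,0,6.1],[0,0,6.1],[0,0,6.1],[0,0,6.1]], jaw=[80,80,80,80,80,60,0,0])

```text
time_s: 38.9
eef_pos: [0.6739, 0.2818, 0.1407]
eef_rot: [-0.0, 0.999, -0.047, 0.001]
wrist_force: [0.5, 0.4, 4.1]
opening: 0.46
grasp_force: 60.3
```

send_rows(dr=[[0,0,0],[0,0,0],[0,0,0],[0,0,0],[0,0,0],[0,0,0],[0,0,0],[0,0,0]], xyz=[[0,0,0],[0,0,0],[0,0,0],[0,0,-0.5],[0,0,-1],[0,0,-1.5],[0,0,-2],[0,0,-2]], jaw=[0,0,0,0,0,0,0,0])

```text
time_s: 39.9
eef_pos: [0.6734, 0.2817, 0.16]
eef_rot: [-0.0, 0.999, -0.047, 0.0]
wrist_force: [-0.5, 0.7, -2.1]
opening: 0.461
grasp_force: 60.4
```

send_rows(dr=[[0,0,0],[0,0,0],[0,0,0],[0,0,0],[0,0,0],[0,0,0],[0,0,0],[0,0,0]], xyz=[[-1,0,0],[-3,0,0],[-5,0,0],[-7,0,0],[-9,0,0],[-11,0,0],[-12.5,0,0],[-13,0,0]], jaw=[0,0,0,0,0,0,0,0])

```text
time_s: 40.9
eef_pos: [0.5426, 0.2941, 0.1593]
eef_rot: [0.0, 0.999, -0.047, -0.0]
wrist_force: [0.0, 0.1, -2.2]
opening: 0.461
grasp_force: 60.5
```

```bash
python3 - <<'E'
from h import *
p,r=state();print("bar y",.29792+np.tan(np.deg2rad(-5.36))*(p[0]-.5))
E
```

```text
t 40.9 pos [0.5426 0.2941 0.1593] yawx -5.38 tilt 0.02 open 0.461 grip 60.5 F [ 0.   0.1 -2.2]
bar y 0.29392452845568207
```

send_rows(dr=[[0,0,0],[0,0,0],[0,0,0],[0,0,0],[0,0,0],[0,0,0],[0,0,0],[0,0,0]], xyz=[[-1,0,0],[-3,0,0],[-5,0,0],[-7,0,0],[-9,0,0],[-11,0,0],[-12.5,0,0],[-13,0,0]], jaw=[0,0,0,0,0,0,0,0])

```text
time_s: 41.9
eef_pos: [0.4137, 0.3062, 0.1594]
eef_rot: [-0.0, 0.999, -0.047, 0.0]
wrist_force: [-0.4, -0.0, -1.9]
opening: 0.457
grasp_force: 60.5
```

send_rows(dr=[[0,0,0],[0,0,0],[0,0,0],[0,0,0],[0,0,0],[0,0,0],[0,0,0],[0,0,0]], xyz=[[0,0,0],[0,0,-1.5],[0,0,-4],[0,0,-7],[0,0,-10],[0,0,-11],[0,0,-11],[0,0,-11]], jaw=[0,0,0,0,0,0,0,0])

```text
time_s: 42.9
eef_pos: [0.4137, 0.3058, 0.268]
eef_rot: [0.001, 0.999, -0.047, -0.001]
wrist_force: [-0.5, 0.2, -2.2]
opening: 0.461
grasp_force: 62.0
```

```bash
python3 - <<'E'
from h import *
p,r=state();go([(.52,0,.27,-5.4),(.634,-.309,.27,-5.4)],(p,r))
E
```

```text
t 42.9 pos [0.4137 0.3058 0.268 ] yawx -5.43 tilt 0.13 open 0.461 grip 62.0 F [-0.5  0.2 -2.2]
(0.52, 0, 0.27, -5.4) dr [ 0.01  0.02 -0.  ] xyz [13.47 29.43 -0.2 ]
(0.634, -0.309, 0.27, -5.4) dr [0. 0. 0.] xyz [14.26 29.69  0.  ]
```

send_rows(dr=[[0,0,0],[0,0,0],[0,0,0],[0,0,0],[0,0,0],[0,0,0],[0,0,0],[0,0,0]], xyz=[[1,2,0],[2.5,5,0],[4.5,9.5,0],[6.5,14,0],[8.5,18.5,0],[10.5,23,0],[12.5,27.5,0],[13.5,29.4,0]], jaw=[0,0,0,0,0,0,0,0])

```text
time_s: 43.9
eef_pos: [0.5208, -0.0015, 0.2679]
eef_rot: [-0.0, 0.999, -0.049, -0.001]
wrist_force: [0.8, 0.9, -2.3]
opening: 0.457
grasp_force: 62.0
```

send_rows(dr=[[0,0,0],[0,0,0],[0,0,0],[0,0,0],[0,0,0],[0,0,0],[0,0,0],[0,0,0]], xyz=[[1.5,3,0],[3.5,7.5,0],[6,12,0],[8,16.5,0],[10,21,0],[12,25,0],[13.5,28.5,0],[14.3,29.7,0]], jaw=[0,0,0,0,0,0,0,0])

```text
time_s: 44.9
eef_pos: [0.6352, -0.3097, 0.2673]
eef_rot: [-0.001, 0.999, -0.048, -0.001]
wrist_force: [0.2, 0.7, -2.1]
opening: 0.458
grasp_force: 61.9
```

send_rows(dr=[[0,0,0],[0,0,0],[0,0,0],[0,0,0],[0,0,0],[0,0,0],[0,0,0],[0,0,0]], xyz=[[0,0,0],[0,0,1],[0,0,2.5],[0,0,4],[0,0,4],[0,0,4],[0,0,4],[0,0,4]], jaw=[0,0,0,0,0,0,0,0])

```text
time_s: 45.9
eef_pos: [0.6355, -0.3087, 0.23]
eef_rot: [0.0, 0.999, -0.047, 0.0]
wrist_force: [-0.5, -0.2, -1.4]
opening: 0.457
grasp_force: 62.0
```

```bash
python3 - <<'E'
from h import *
s=ctrl.camera("side")[:,:,::-1];cv2.imwrite("pics/m9.png",cv2.resize(s[130:290,250:410],(600,600),interpolation=cv2.INTER_CUBIC))
p,r=state();f=lambda P:((proj("side",P)-[250,130])*3.75).round(1)
print("rim pred",f((.633,-.309,.137)),"underside pred",f((p[0],p[1],p[2]-.0655)),"head top",f((p[0],p[1],p[2]-.0345)))
go([(.633,-.309,.18,-5.4)],(p,r))
E
```

```text
t 46.0 pos [ 0.6354 -0.3086  0.2299] yawx -5.42 tilt 0.05 open 0.461 grip 62.0 F [-0.2 -0.3 -2.8]
rim pred [307.4 359.5] underside pred [312.9 317.3] head top [315.6 269.6]
(0.633, -0.309, 0.18, -5.4) dr [ 0.   -0.01 -0.  ] xyz [-0.24  0.06  4.99]
```

View pics/m9.png

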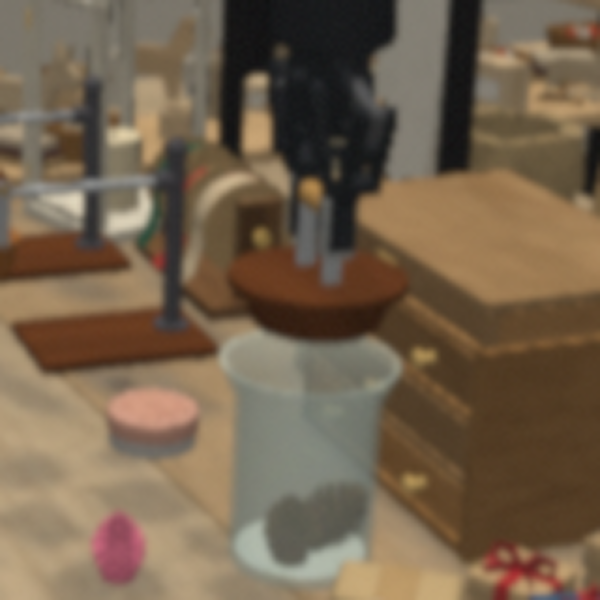

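The stopper (head centre (319,277)) is level above the rim (centre (311,364)); compared with prediction, a -0.2 cm shift in x lines them up.

send_rows(dr=[[0,0,0],[0,0,0],[0,0,0],[0,0,0],[0,0,0],[0,0,0],[0,0,0],[0,0,0]], xyz=[[-0.2,0.1,0],[-0.2,0.1,0.7],[-0.2,0.1,1.4],[-0.2,0.1,2.1],[-0.2,0.1,2.8],[-0.2,0.1,3.4],[-0.2,0.1,4],[-0.2,0.1,4]], jaw=[0,0,0,0,0,0,0,0])

```text
time_s: 46.95
eef_pos: [0.6329, -0.3091, 0.1885]
eef_rot: [-0.0, 0.999, -0.047, -0.001]
wrist_force: [-0.6, 0.2, -1.7]
opening: 0.456
grasp_force: 62.0
```

send_rows(dr=[[0,0,0],[0,0,0],[0,0,0],[0,0,0],[0,0,0],[0,0,0],[0,0,0],[0,0,0]], xyz=[[0,0,0.2],[0,0,0.4],[0,0,0.6],[0,0,0.8],[0,0,1],[0,0,1.1],[0,0,1.1],[0,0,1.1]], jaw=[0,0,0,0,0,0,0,0])

```text
time_s: 47.95
eef_pos: [0.6338, -0.309, 0.1792]
eef_rot: [0.0, 0.999, -0.047, 0.001]
wrist_force: [1.1, 3.4, 4.9]
opening: 0.456
grasp_force: 62.8
```

send_rows(dr=[[0,0,0],[0,0,0],[0,0,0],[0,0,0],[0,0,0],[0,0,0],[0,0,0],[0,0,0]], xyz=[[0,0,0.1],[0,0,0.2],[0,0,0.2],[0,0,0.2],[0,0,0.2],[0,0,0.2],[0,0,0.2],[0,0,0.2]], jaw=[0,0,0,0,0,0,0,0])

```text
time_s: 48.95
eef_pos: [0.6342, -0.3089, 0.1789]
eef_rot: [0.0, 0.999, -0.047, 0.001]
wrist_force: [0.0, 5.4, 12.1]
opening: 0.461
grasp_force: 63.7
```

send_rows(dr=[[0,0,0],[0,0,0],[0,0,0],[0,0,0],[0,0,0],[0,0,0],[0,0,0],[0,0,0]], xyz=[[0,0,-0.1],[0,0,-0.2],[0,0,-0.2],[0,0,-0.2],[0,0,-0.2],[0,0,-0.2],[0,0,-0.2],[0,0,-0.2]], jaw=[0,0,48,50,55,65,75,80])

```text
time_s: 49.95
eef_pos: [0.6331, -0.3094, 0.1782]
eef_rot: [0.0, 0.999, -0.047, -0.0]
wrist_force: [-0.3, -1.3, 0.8]
opening: 0.798
grasp_force: 0.0
```

send_rows(dr=[[0,0,0],[0,0,0],[0,0,0],[0,0,0],[0,0,0],[0,0,0],[0,0,0],[0,0,0]], xyz=[[0,0,0],[0,0,-1],[0,0,-2.5],[0,0,-5],[0,0,-8],[0,0,-11],[0,0,-12],[0,0,-12]], jaw=[80,80,80,80,80,80,80,80])

```text
time_s: 50.95
eef_pos: [0.6334, -0.3094, 0.2994]
eef_rot: [0.001, 0.999, -0.047, 0.001]
wrist_force: [0.2, 0.6, -0.4]
opening: 0.799
grasp_force: 0.0
```

send_rows(dr=[[0,0,0],[0,0,0],[0,0,0],[0,0,0],[0,0,0],[0,0,0],[0,0,0],[0,0,0]], xyz=[[-2,0,0],[-6,0,0],[-10,0,0],[-15,0,0],[-19,0,0],[-20,0,0],[-20,0,0],[-20,0,0]], jaw=[80,80,80,80,80,80,80,80])

```text
time_s: 51.95
eef_pos: [0.4348, -0.2905, 0.298]
eef_rot: [-0.0, 0.999, -0.047, 0.0]
wrist_force: [-0.3, 0.2, 0.1]
opening: 0.804
grasp_force: 0.0
```

```bash
python3 - <<'E'
from h import *
t=ctrl.camera("top")[:,:,::-1];s=ctrl.camera("side")[:,:,::-1]
w=np.zeros((600,800,3),np.uint8);w[:,:500]=cv2.resize(s[180:300,270:370],(500,600),interpolation=cv2.INTER_CUBIC);w[:300,500:]=cv2.resize(t[160:260,330:430],(300,300));w[300:,500:]=cv2.resize(s[140:240,190:290],(300,300));cv2.imwrite("pics/m10.png",w)
print("pred head top if seated, crop",((proj("side",(.634,-.309,.1435))-[270,180])*5).round(1),"rim",((proj("side",(.634,-.309,.137))-[270,180])*5).round(1))
E
```

```text
pred head top if seated, crop [312.5 216. ] rim [311.7 229.1]
```

View pics/m10.png

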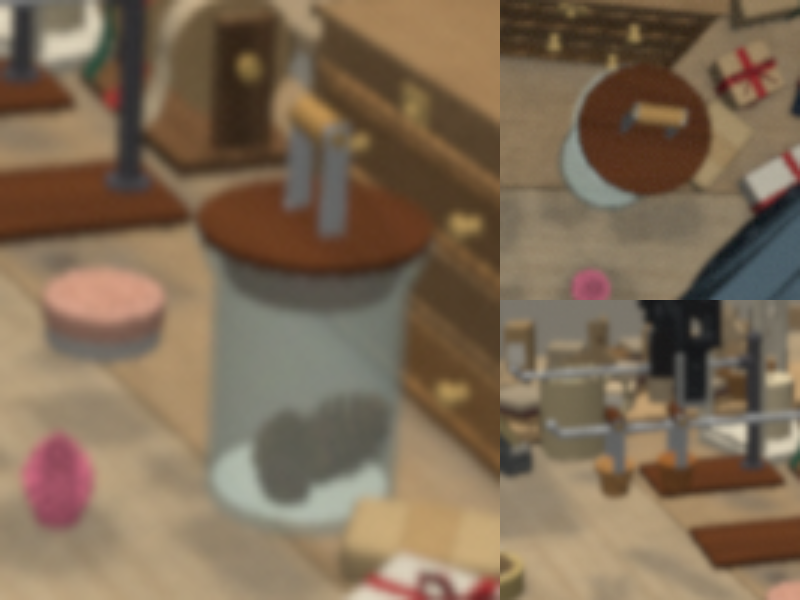

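```bash
python3 - <<'E'
from h import *
th=np.linspace(0,2*np.pi,180)
def fit(n,reg):
    im=ctrl.camera(n)[:,:,::-1];h=cv2.cvtColor(cv2.GaussianBlur(im,(3,3),0),cv2.COLOR_BGR2HSV);y0,y1,x0,x1=reg
    m=((h[...,0]<10)&(h[...,1]>125)&(h[...,2]>35)).astype(np.uint8);k=np.zeros_like(m);k[y0:y1,x0:x1]=m[y0:y1,x0:x1]
    k=cv2.morphologyEx(k,cv2.MORPH_CLOSE,np.ones((7,7)))
    c=max(cv2.findContours(k,0,cv2.CHAIN_APPROX_NONE)[0],key=cv2.contourArea);return cv2.fitEllipse(cv2.convexHull(c))
for n,reg in(("side",(205,245,300,365)),("top",(175,232,350,402))):
    print(n,"seen",np.round(np.hstack(fit(n,reg)),1))
    for z in(.1435,.1485):
        c=np.array([proj(n,(.634+.055*np.cos(a),-.309+.055*np.sin(a),z)) for a in th],np.float32)
        print("  level z",z,np.round(np.hstack(cv2.fitEllipse(c)),1))
    for ax in(0,1):
        for sg in(-1,1):
            w=np.c_[.055*np.cos(th),.055*np.sin(th),0*th];w[:,2]=sg*.05*w[:,ax]
            c=np.array([proj(n,p+[.634,-.309,.1435]) for p in w],np.float32);print("  slope 2.9deg",ax,sg,np.round(np.hstack(cv2.fitEllipse(c)),1))
E
```

```text
Traceback (most recent call last):
ValueError: max() iterable argument is empty
```

```bash
cat > lev.py <<'E'
from h import *
th=np.linspace(0,2*np.pi,180)
def fit(n,reg,seed):
    im=ctrl.camera(n)[:,:,::-1].astype(int);y0,y1,x0,x1=reg
    ref=np.median(im[seed[1]-1:seed[1]+2,seed[0]-1:seed[0]+2].reshape(-1,3),0);r=im[...,2]/(im[...,0]+1.);rr=ref[2]/(ref[0]+1)
    m=(r>(rr+1.45)/2).astype(np.uint8);k=np.zeros_like(m);k[y0:y1,x0:x1]=m[y0:y1,x0:x1];print(ref,rr)
    k=cv2.morphologyEx(cv2.morphologyEx(k,cv2.MORPH_OPEN,np.ones((3,3))),cv2.MORPH_CLOSE,np.ones((7,7)))
    c=max(cv2.findContours(k,0,cv2.CHAIN_APPROX_NONE)[0],key=cv2.contourArea);print(cv2.boundingRect(c));return cv2.fitEllipse(cv2.convexHull(c))
for n,reg,seed in(("side",(213,240,300,365),(320,226)),("top",(175,232,350,408),(378,212))):
    print(n,"seen",np.round(np.hstack(fit(n,reg,seed)),1))
    z=.1435
    for k,(a,b) in dict(level=(0,0),xp=(.05,0),xm=(-.05,0),yp=(0,.05),ym=(0,-.05)).items():
        w=np.c_[.055*np.cos(th),.055*np.sin(th),0*th];w[:,2]=a*w[:,0]+b*w[:,1]
        c=np.array([proj(n,p+[.634,-.309,z]) for p in w],np.float32);print("  ",k,np.round(np.hstack(cv2.fitEllipse(c)),1))
E
python3 lev.py
```

```text
[ 32.  62. 107.] 3.242424242424242
(300, 217, 57, 17)
side seen [329.  223.9  17.8  58.6  93.6]
   level [332.6 223.6  17.7  48.1  93.5]
   xp [332.6 223.6  18.9  48.1  90.8]
   xm [332.6 223.6  16.6  48.1  96. ]
   yp [332.6 223.6  19.6  48.1  95.1]
   ym [332.6 223.6  15.8  48.1  91.9]
[28. 51. 86.] 2.9655172413793105
(357, 181, 43, 43)
top seen [378.1 202.6  41.5  42.8 137.9]
   level [377.9 202.3  43.3  45.6 121.9]
   xp [377.9 202.2  43.9  45.5 126. ]
   xm [377.9 202.4  42.7  45.7 119.6]
   yp [377.8 202.3  42.8  45.5 129.6]
   ym [378.  202.3  43.6  45.8 112.7]
```

```bash
sed -i 's/(213,240,300,365)/(214,236,309,360)/; s/(rr+1.45)\/2/rr*.8+.3/' lev.py; python3 lev.py | head -3
```

```text
[ 32.  62. 107.] 3.242424242424242
(311, 218, 44, 15)
side seen [332.8 224.9  15.8  44.1  91.7]
```

```bash
python3 -c "
from bench import ctrl
print(ctrl.hand_in())"
```

```text
the job is handed in; nothing more can be done
None
```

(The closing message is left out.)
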